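# Hold the electrode holder against its stand for screwing

### The job

Take the two-pronged electrode holder out of the sectioned tray and press its flat back squarely on the sprung plate of the electrode stand, upright and with the hole in its back in line with the hole in the plate, so that a colleague can drive the screw from behind. Push steadily with about 8 N, which sends the plate halfway in (10 mm), pushing through the holder alone and never ramming the plate, and finish while still holding it there in the gripper. Leave the other parts, the bottle and the beaker where they are.

Things in the scene. Friction and masses are not known exactly. Their poses are not given: they have to be found in the camera images.
- holder: electrode holder, loose, cream plastic, 0.1 kg, in any one of the tray's cells: block 36 (x) x 30 (y) x 56 (z) mm; on its front (-y) two prongs 10 wide reaching 24 mm out at heights 31 to 49 mm, outer sides flush with the block. Flat back (+y, within 40 degrees of world +y at the start) with a small brass-rimmed hole. Grip it across x (36 mm). Origin: centre of the block's underside; z up
- holder_back (a point): the hole in the holder's back: centre of the back face in x, 36 mm above the underside (0, 15, 36 mm in the holder's frame, axes as the holder's)
- tray: shallow grey tray, fixed, 130 (x) x 300 (y) x 24 mm high, walls and floor 4 mm thick, two dividers as high as the walls, making three cells in a row along its y, centres 96 mm apart. Origin: centre of its underside on the bench
- stand: electrode stand, fixed: grey base 120 x 120 x 14 mm, beginning 25 mm behind the plate's face, and an upright 90 wide, 104 mm high with the sprung plate in front. Origin: on the bench below the middle of the plate's face at rest. y points from the face into the stand (the pressing direction, world +y within 20 degrees), x along the face, z up. Nothing stands before the face
- plate (a joint): travel of the sprung plate (m): 0 at rest, growing as it is pushed into the stand (along the stand's +y), hard stop at 0.020. A spring of 0.8 N per mm resists from zero (8 N at 0.010), with about 0.2 N of friction
- plate_mark (a point): the hole in the middle of the sprung plate's face, 80 mm above the bench; moves with the plate, axes as the stand's. The aluminium plate is 70 wide, 64 high (48 to 112 mm above the bench), 10 mm thick
- tongue: spare part to leave: cream block 36 x 30 x 40 mm with a single tongue in the middle of its front; in another cell of the tray. Origin: centre of the underside
- collar: spare part to leave: cream round collar, 38 mm across, 34 mm high, with a 16 mm hole; in the remaining cell. Origin: centre of the underside
- bottle: white closed bottle, 60 mm across, 95 mm high, to leave alone. Origin: centre of the underside
- beaker: glass beaker, 68 mm across, 75 mm high, to leave alone. Origin: centre of the underside
There are look-alikes about, which are no part of the job. What is shaped like the holder but brown or turquoise is not meant.

How it is judged:
On the way:
1. the electrode holder is held in the gripper, lifted clear of the tray (height (world z) of holder above 0.03 m and contact force between the fingers and holder above 1 N and contact force between holder and tray below 0.1 N), for 0.2 s.
At the end, for the whole second after the job is handed in: the gripper holds the holder in the air, its back flush on the sprung plate (within 3 mm, 0.1 rad of square and of upright), the two holes in line within 5 mm sideways and in height, pressed with 5 to 11 N (plate in by 5 to 15 mm), steady, with no finger or arm touching the stand (contact force between holder and stand between 5 and 11 N and value of joint plate between 0.005 and 0.015 m and velocity of joint plate between -0.005 and 0.005 m/s and x of holder_back in the frame of plate_mark between -0.005 and 0.005 m and z of holder_back in the frame of plate_mark between -0.005 and 0.005 m and y of holder_back in the frame of plate_mark between -0.003 and 0.003 m and angle between the y axis of holder and the y axis of plate_mark, either way round below 0.1 rad and angle between holder's own z axis and vertical below 0.1 rad and height (world z) of holder above 0.03 m and contact force between the fingers and holder above 1 N and contact force between each of the fingers, the arm and stand below 0.5 N and linear speed of holder below 0.01 m/s); the arm keeps its last pose, push and grip.
It fails at once if the plate is rammed: the holder bears on the stand with more than 20 N (contact force between holder and stand above 20 N).
It fails at once if the single-tongue block is taken or shifted more than 40 mm (distance of tongue from where it was at the start of the episode above 0.04 m).
It fails at once if the round collar is taken or shifted more than 40 mm (distance of collar from where it was at the start of the episode above 0.04 m).
It fails at once if the bottle is shifted more than 30 mm or tipped (distance of bottle from where it was at the start of the episode above 0.03 m or angle between bottle's own z axis and vertical above 0.4 rad).
It fails at once if the beaker is shifted more than 30 mm or tipped (distance of beaker from where it was at the start of the episode above 0.03 m or angle between beaker's own z axis and vertical above 0.4 rad).
It also fails if it takes over 38 s, if anything falls off the work surface, if the arm or the gripper's body presses on something with over 40 N, if the wrist force passes 120 N, or if a joint passes its speed limit or range.

### The arm

A 7-joint arm with a two-finger parallel gripper is mounted at the origin on the work surface. World frame = base frame: x ahead of the robot, y to its left, z up, the work surface at z = 0. Lengths are in m, angles in rad, forces in N, time in s.
With the tool pointing down it reaches from about 0.4 to 0.85 m from the base axis. Payload 4.5 kg.
Tool frame: the origin (TCP) lies midway between the tips of the shut fingers; the grasp point (between the pads) lies 19 mm behind it; z points along the fingers, y is the line along which they close (so a half turn about z gives the same grasp; the last joint's range is limited). The gripper opens to 88 mm and grips with 3 to 60 N. Pads are 18 mm wide; open, the fingers measure 123 mm over their backs; the gripper's body (75 mm by 187 mm) begins 45 mm behind the grasp point.
Start: joints at [1.319, 0.689, -0.195, 1.565, 0.157, 0.902, -0.215], TCP at [0.176, -0.6, 0.239] pointing down, gripper open.
Joint ranges: [-3.01, 3.01], [-0.46, 2.08], [-1.47, 1.51], [0.13, 2.56], [-1, 4.14], [0.04, 2.09], [-2.66, 2.66]. Speed limits (rad/s): [2.57, 2.57, 3.14, 3.14, 3.14, 3.14, 3.14].

### API

Orientations are given as a unit quaternion [x, y, z, w].
In Python, from plant import r gives the robot as it stands. The module is installed in compiled form; this text tells all that it offers.
- The arm moves only by the tool step_arm, never from a script. Its argument "series" is a list of rows, each a list of 7 numbers: the shift along the world's x, y, z in mm, then the turn, a rotation vector about the world's x, y, z in rad, then the closure, from 0 (fully open) to 1 (shut). A call has 1 to 20 rows; each row shifts and turns the commanded pose from where the row before left it; what a row does not reach is not made up. A row lasts 1/10 s, in which the tool goes at most 50 mm and 8.59 degrees, less where a joint would pass 70% of its speed; a pose out of reach is approached as far as the arm can. A call is refused whole if a number of a shift passes 50 or a number of a turn 0.15, either way. A call with a gripper value outside its range is refused whole. The fingers move at their own pace and stop on an object; "force" is the grip in N (left out, the last holds). Time passes only in rows, so rows that do not move let the fingers close. It gives the time, the measured TCP pose, the force, the opening and the grip force at its end, in the units of the state.
- r.get_state(): the state, without advancing time (a new reading comes with each control period).
- r.snapshot(name): name is "scene" or "top" or "wrist"; returns (picture, depth): 480x640x3 uint8, blue, green, red; 480x640 float32, m along the optical axis (not along the pixel's ray), 0 where there is no reading.
- r.get_calibration(name): a dict with "intrinsics" (3x3 intrinsics, pixels), "pose" (4x4, takes a point from camera to world coordinates). Camera axes: x right, y up, looking along -z (the intrinsics and any distortion apply to the point x, -y, -z); pixel columns grow to the right and rows downward; lengths in m; the calibration is good to about 2 mm. A picture is of the moment at which its call begins: read the wrist's pose just before it. get_calibration takes no time and is no camera call; for the wrist camera it gives the pose at the moment of the call.
- r.finish_job(): hands the job in; it is judged then, once.
The state is a dict: "clock": time; "q": joint angles; "qd": joint speeds; "joint_torque": joint torques, N m; "tool_pos": TCP position; "eef_rot": TCP orientation; "contact_force": force on the tool from outside, world axes, zero at the start; "moment": the same for the moment, N m; "opening": opening from 0.0 (shut) to 1.0 (fully open); "finger_force": force on a finger pad.
Only numpy, scipy, OpenCV 4.12 (cv2) and the standard library are available. Lean on these libraries where they do the work, as an engineer would, in place of code of your own. Each camera call takes 0.05 s, during which the arm holds its last target. There are 200 camera calls.

## Working session

There is one attempt and no reset: what is moved stays moved. The work goes in short steps, Python scripts to look and compute and a tool call to move; the robot and the scene stay as the last step left them, time stands still between calls to the robot, and variables do not carry over. Pictures are saved under pics/ and viewed, at most 10 in all, crops included, and the job is handed in when it is done.

Besides the shell and the picture viewer there is one more tool, called after "Request:" by a JSON object that holds its "api" and its "payload". step_arm: Moves the arm, as the interface text tells. Its arguments: {"type":"object","properties":{"series":{"type":"array"},"force":{"type":"number"}},"required":["series"]}

```bash
mkdir -p pics; cat > h.py <<'E'
import numpy as np, cv2
from plant import r
def snap(n):
    c=r.get_calibration(n); im,d=r.snapshot(n); return im,d,np.array(c["intrinsics"]),np.array(c["pose"])
def cloud(d,K,T):
    v,u=np.mgrid[:480,:640]; x=(u-K[0,2])/K[0,0]*d; y=(v-K[1,2])/K[1,1]*d
    P=np.stack([x,-y,-d],-1)@T[:3,:3].T+T[:3,3]; P[d==0]=np.nan; return P
E
python3 - <<'E'
from h import *
a=snap("top");b=snap("scene")
np.savez("s.npz",ti=a[0],td=a[1],tK=a[2],tT=a[3],si=b[0],sd=b[1],sK=b[2],sT=b[3])
cv2.imwrite("pics/top.png",a[0]);cv2.imwrite("pics/scene.png",b[0])
print(a[3],b[3],r.get_state())
E
```

```text
[[ 0.0035118   0.99719604 -0.07475104  0.48683368]
 [-0.99978311  0.00196672 -0.02073321 -0.1030405 ]
 [-0.02052806  0.07480764  0.99698667  0.87229966]
 [ 0.          0.          0.          1.        ]] [[ 6.51600754e-01 -6.15466772e-01  4.43415279e-01  8.56000581e-01]
 [ 7.58561736e-01  5.29253841e-01 -3.80097967e-01 -3.82121888e-01]
 [-7.41571110e-04  5.84029986e-01  8.11731745e-01  6.69994370e-01]
 [ 0.00000000e+00  0.00000000e+00  0.00000000e+00  1.00000000e+00]] {'clock': 0.1, 'q': array([ 1.31881037,  0.68990937, -0.19452544,  1.56618198,  0.15729573,
        0.90252988, -0.21512632]), 'qd': array([-0.00024531, -0.0026325 , -0.00092549, -0.00379467,  0.00100985,
       -0.00016172, -0.00063737]), 'joint_torque': array([-3.14908997e-03, -5.28503287e+01, -1.27116680e+00, -1.53837436e+01,
       -5.24451071e-02,  1.97814574e-03,  5.94760490e-05]), 'tool_pos': array([ 0.17600131, -0.59913443,  0.23800007]), 'eef_rot': array([ 9.89804668e-01,  1.42429099e-01, -1.72681545e-04, -8.00604331e-04]), 'contact_force': array([ 1.17049076, -0.46219615, -0.7624607 ]), 'moment': array([ 0.01138198,  0.02317077, -0.03889024]), 'finger_force': 0.0, 'opening': 1.0017666660622209}
```

View pics/top.png

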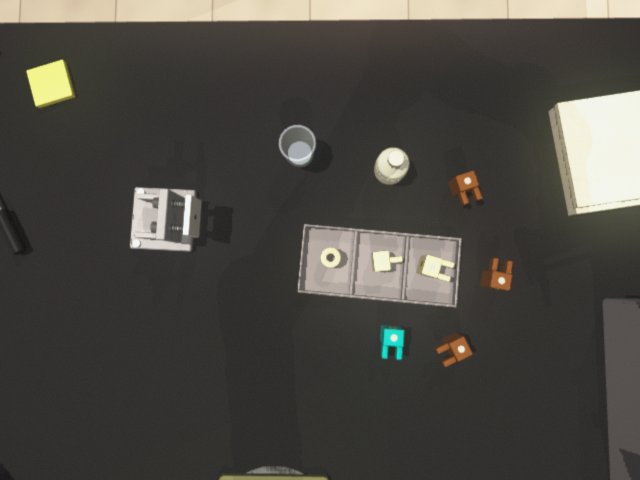

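View pics/scene.png

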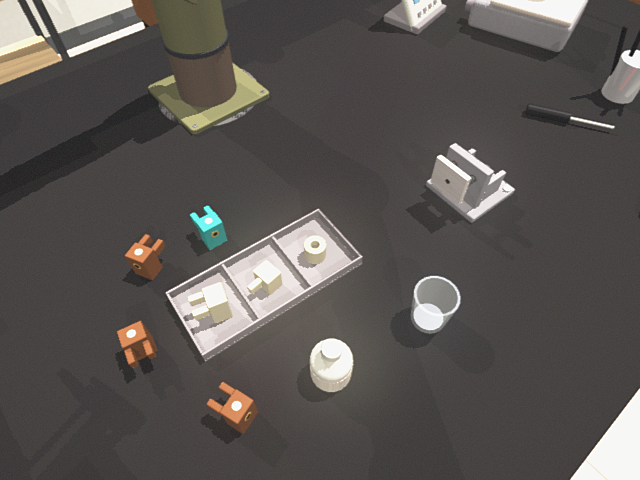

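Top view: the cream two-pronged holder is at (435,267) in the tray's right cell. Look-alikes are the cream tongue (383,261), the collar (330,257), brown ones at (467,185), (502,278) and (457,347), and a turquoise one at (394,340). I choose (435,267): cream, two prongs, in the tray. The stand is at (165,218), with its face toward image right (-y).

```bash
python3 - <<'E'
from h import *
s=np.load("s.npz")
cv2.imwrite("pics/crop.png",cv2.resize(np.hstack([s['ti'][225:310,400:470],s['si'][270:355,165:235]]),None,fx=5,fy=5,interpolation=cv2.INTER_CUBIC))
for n in "ts":
    P=cloud(s[n+'d'],s[n+'K'],s[n+'T']);im=s[n+'i']
    print(n,"bench z",np.nanmedian(P[380:400,100:200,2]) if n=='t' else np.nanmedian(P[400:440,60:120,2]))
    sl=(slice(230,300),slice(410,458)) if n=='t' else (slice(275,330),slice(180,236))
    p=P[sl].reshape(-1,3)
    q=p[(p[:,2]>.052)&(p[:,2]<.07)]
    print("top",len(q),q.mean(0),cv2.minAreaRect((q[:,:2]*1000).astype(np.float32)))
    q=p[(p[:,2]>.044)&(p[:,2]<.054)]
    print("prong",len(q),q.mean(0),np.percentile(q,[2,98],0))
    sl=(slice(180,255),slice(125,210)) if n=='t' else (slice(140,220),slice(425,515))
    p=P[sl].reshape(-1,3); q=p[p[:,2]>.1]
    print("stand hi",len(q),q.min(0),q.max(0))
    if n=='t': print(cv2.minAreaRect((q[:,:2]*1000).astype(np.float32)))
    else:
        q=P[158:205,432:470].reshape(-1,3); q=q[(q[:,2]>.052)&(q[:,2]<.108)]
        # face plane ransac
        best=None;rng=np.random.default_rng(0)
        for _ in range(300):
            a=q[rng.choice(len(q),3,False)];nn=np.cross(a[1]-a[0],a[2]-a[0]);nn/=np.linalg.norm(nn)+1e-12
            if abs(nn[2])>.2: continue
            m=abs((q-a[0])@nn)<.0015
            if best is None or m.sum()>best.sum(): best=m
        f=q[best];c=f.mean(0);w=np.linalg.svd(f-c)[2];print("face",len(f),c,w[2],"angle",np.arctan2(w[2][0],w[2][1]))
        t=np.cross(w[2],[0,0,1]);t/=np.linalg.norm(t);print("extent",np.percentile((f-c)@t,[1,99]),t,np.percentile(f[:,2],[1,99]))
    p=P.reshape(-1,3)
E
```

```text
t bench z -6.666560024459756e-06
top 434 [ 0.49428726 -0.29327085  0.05852913] ((493.1939697265625, -299.4511413574219), (53.25775909423828, 36.14009094238281), 73.77149963378906)
prong 144 [ 0.49007146 -0.3079193   0.05148971] [[ 0.47010425 -0.32762259  0.0448589 ]
 [ 0.51211693 -0.27109732  0.05392465]]
stand hi 802 [0.54021295 0.13573988 0.10014923] [0.63028437 0.1991044  0.11628116]
((584.3145141601562, 167.42843627929688), (61.101680755615234, 90.12753295898438), 87.28478240966797)
s bench z 0.00020672663523157997
top 599 [ 0.49310369 -0.29589664  0.05807155] ((490.451416015625, -300.8125), (53.49398422241211, 36.69097900390625), 73.33191680908203)
prong 308 [ 0.49223399 -0.31074296  0.05043434] [[ 0.46886617 -0.32936318  0.04434463]
 [ 0.51311195 -0.28158972  0.05385211]]
stand hi 756 [0.53779717 0.1348364  0.10000105] [0.62807227 0.1986188  0.11450079]
face 737 [0.58120616 0.13747636 0.08072362] [-0.04741728 -0.99884995  0.00709816] angle -3.094156392706439
extent [-0.03335698  0.03498121] [-0.99887511  0.04741847  0.        ] [0.05273494 0.10749053]
```

View pics/crop.png

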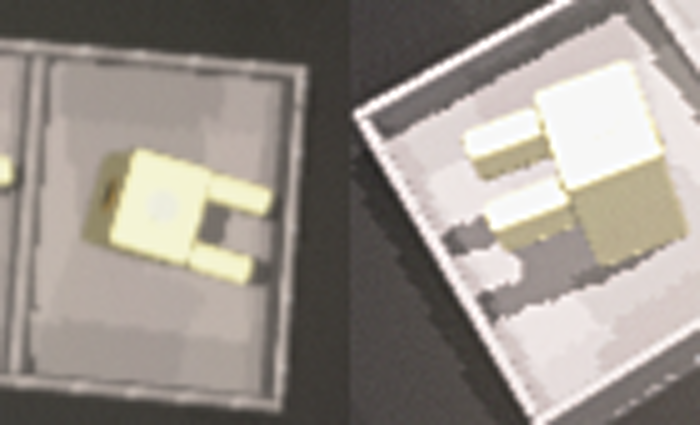

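The crop confirms a cream block with two prongs facing -y and the brass rim on the back, at yaw about -16.5°. Next I move above it.

Request:
{"api": "step_arm", "payload": {"series": [[32, 31, 0, 0, 0, 0.1, 0.2], [32, 31, 0, 0, 0, 0.1, 0.2], [32, 31, 0, 0, 0, 0.1, 0.2], [32, 31, 0, 0, 0, 0.1, 0.2], [32, 31, 0, 0, 0, 0.1, 0.2], [32, 31, 0, 0, 0, 0.1, 0.2], [32, 31, 0, 0, 0, 0.1, 0.2], [32, 31, 0, 0, 0, 0.1, 0.2], [32, 31, 0, 0, 0, 0.1, 0.2], [31, 31, 0, 0, 0, 0.1, 0.2], [0, 0, 0, 0, 0, 0, 0.2], [0, 0, 0, 0, 0, 0, 0.2]], "force": 25}}

```text
clock: 1.3
tool_pos: [0.4955, -0.2887, 0.2383]
eef_rot: [0.8, 0.6, -0.0, -0.0]
contact_force: [-0.1, -0.4, 0.5]
opening: 0.8
finger_force: 0.0
```

```bash
cat >> h.py <<'E'
from scipy.spatial.transform import Rotation as R
def tool():
    s=r.get_state(); M=R.from_quat(s['eef_rot']).as_matrix(); a=np.degrees(np.arctan2(M[1,1],M[0,1]))
    print("t",s['clock'],"tcp",s['tool_pos']*1000,"y ang",a,"z",M[:,2],"F",s['contact_force'],"open",s['opening'],s['finger_force']); return s
E
python3 - <<'E'
from h import *
tool()
im,d,K,T=snap("wrist");cv2.imwrite("pics/w1.png",im)
P=cloud(d,K,T);hsv=cv2.cvtColor(im,cv2.COLOR_BGR2HSV)
p=P.reshape(-1,3);m=(p[:,2]>.035)&(p[:,2]<.07)&(abs(p[:,0]-.493)<.05)&(abs(p[:,1]+.298)<.05)
q=p[m];print(len(q),np.percentile(q[:,2],[1,50,99]))
for lo,hi in((.045,.07),(.055,.07)):
    k=q[(q[:,2]>lo)&(q[:,2]<hi)];print(cv2.minAreaRect((k[:,:2]*1000).astype(np.float32)))
E
```

```text
t 1.3 tcp [ 495.45337998 -288.74436732  238.33671315] y ang -16.220323419027668 z [-8.01096210e-04  4.27251084e-04 -9.99999588e-01] F [-0.12658787 -0.39775168  0.52032355] open 0.8002215518666433 0.0
2476 [0.03709937 0.0588389  0.06126476]
((489.8343200683594, -301.4347839355469), (54.397499084472656, 35.68961715698242), 73.0147933959961)
((493.2958679199219, -290.0874938964844), (29.86762046813965, 35.58070755004883), 72.65929412841797)
```

View pics/w1.png

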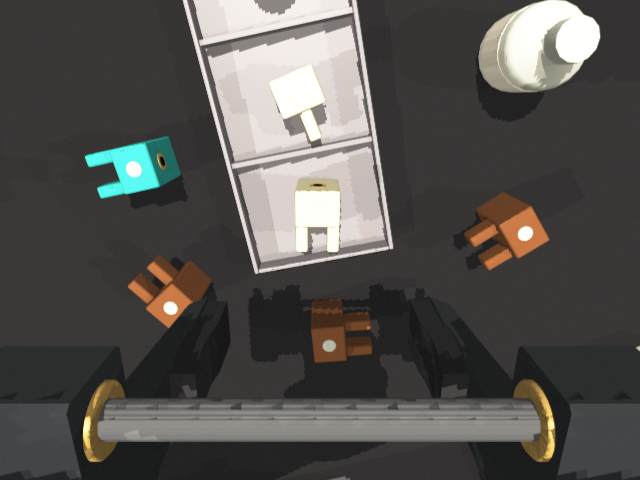

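The wrist view confirms the holder: block (316,205), prongs below it, brass hole at (317,186). The fused estimate is block centre (494,-289.5) mm, yaw -17°. Next I descend and grip.

Request:
{"api": "step_arm", "payload": {"series": [[-1.5, -1, -35, 0, 0, -0.012, 0.2], [0, 0, -40, 0, 0, 0, 0.2], [0, 0, -40, 0, 0, 0, 0.2], [0, 0, -40, 0, 0, 0, 0.2], [0, 0, -30, 0, 0, 0, 0.2], [0, 0, -18, 0, 0, 0, 0.2], [0, 0, -10, 0, 0, 0, 0.2], [0, 0, 0, 0, 0, 0, 0.2], [0, 0, 0, 0, 0, 0, 0.45], [0, 0, 0, 0, 0, 0, 0.6], [0, 0, 0, 0, 0, 0, 1], [0, 0, 0, 0, 0, 0, 1], [0, 0, 0, 0, 0, 0, 1], [0, 0, 0, 0, 0, 0, 1], [0, 0, 0, 0, 0, 0, 1]], "force": 25}}

```text
clock: 2.85
tool_pos: [0.494, -0.2908, 0.0263]
eef_rot: [0.804, 0.595, 0.0, 0.0]
contact_force: [-0.5, 0.3, 5.3]
opening: 0.405
finger_force: 25.0
```

Request:
{"api": "step_arm", "payload": {"series": [[0, 0, 15, 0, 0, 0, 1], [0, 0, 25, 0, 0, 0, 1], [0, 0, 30, 0, 0, 0, 1], [0, 0, 30, 0, 0, 0, 1], [0, 0, 20, 0, 0, 0, 1], [0, 0, 0, 0, 0, 0, 1], [0, 0, 0, 0, 0, 0, 1], [0, 0, 0, 0, 0, 0, 1]]}}

```text
clock: 3.65
tool_pos: [0.4927, -0.2904, 0.1446]
eef_rot: [0.804, 0.595, -0.001, -0.001]
contact_force: [-1.0, 1.1, -1.8]
opening: 0.405
finger_force: 25.0
```

```bash
python3 - <<'E'
from h import *
tool()
for n in("wrist","top","scene"):
    im,d,K,T=snap(n);cv2.imwrite(f"pics/l_{n}.png",im);P=cloud(d,K,T).reshape(-1,3)
    m=(P[:,2]>.09)&(P[:,2]<.17)&(abs(P[:,0]-.494)<.045)&(abs(P[:,1]+.297)<.045)
    q=P[m];c=im.reshape(-1,3)[m].astype(int);k=(c[:,1]-c[:,0]>8)&(c.max(1)>90)
    q=q[k];print(n,len(q));
    if len(q)>20: print(np.percentile(q[:,2],[1,50,99]),cv2.minAreaRect((q[:,:2]*1000).astype(np.float32)))
E
```

```text
t 3.65 tcp [ 492.69740797 -290.35272768  144.57788794] y ang -17.011721785707024 z [-2.29950242e-03  9.27340941e-04 -9.99996926e-01] F [-1.02124706  1.12524928 -1.78351124] open 0.40461720967872933 24.9931065319106
wrist 5024
[0.12464729 0.15150574 0.16982819] ((489.89337158203125, -301.1921081542969), (55.46092987060547, 37.695594787597656), 73.33272552490234)
top 141
[0.12508233 0.14736929 0.16850904] ((497.967529296875, -274.1524658203125), (7.933560371398926, 35.90629577636719), 86.1496810913086)
scene 0
```

View pics/l_wrist.png

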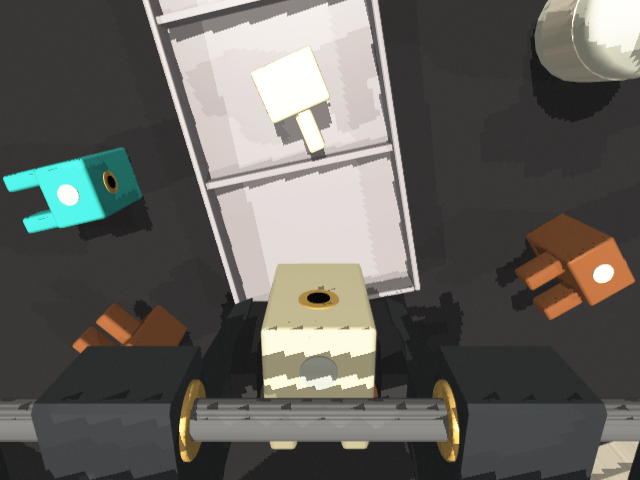

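The holder is held. The back's hole is at wrist pixel (319,298), above the top edge at row 330. Next I measure its pose relative to the tool, and the plate again.

```bash
cat >> h.py <<'E'
def plane(q,tol=.0012,n=400):
    rng=np.random.default_rng(0);best=np.zeros(len(q),bool)
    for _ in range(n):
        a=q[rng.choice(len(q),3,False)];v=np.cross(a[1]-a[0],a[2]-a[0]);v=v/(np.linalg.norm(v)+1e-12)
        m=abs((q-a[0])@v)<tol
        if m.sum()>best.sum(): best=m
    f=q[best];c=f.mean(0);v=np.linalg.svd(f-c,full_matrices=False)[2][2];v*=np.sign(v[1]) if abs(v[1])>.5 else np.sign(v[2]);return c,v,f
def back(im,d,K,T,box=(270,325,270,370)):
    a,b,c,e=box;P=cloud(d,K,T);q=P[a:b,c:e].reshape(-1,3);q=q[~np.isnan(q[:,0])]
    c0,v,f=plane(q)
    hsv=cv2.cvtColor(im[a:b,c:e],cv2.COLOR_BGR2HSV);m=(hsv[...,1]>120)&(hsv[...,2]>60)
    ys,xs=np.nonzero(m);(u,w),sz,an=cv2.fitEllipse(cv2.convexHull(np.stack([xs,ys],1).astype(np.int32)))
    u+=c;w+=a;ray=T[:3,:3]@np.array([(u-K[0,2])/K[0,0],-(w-K[1,2])/K[1,1],-1]);o=T[:3,3]
    h=o+ray*((c0-o)@v)/(ray@v)
    t=np.cross(v,[0,0,1]);t/=np.linalg.norm(t)
    print("back n",v,"yaw",np.degrees(np.arctan2(-v[0],v[1])),"tilt",np.degrees(np.arcsin(v[2])),"hole px",u,w,sz,"hole mm",h*1000,"lat mid",np.percentile((f-h)@t,[1,99])*1000,"z",np.percentile(f[:,2],[1,99])*1000)
    return h,v
E
python3 - <<'E'
from h import *
s=tool();im,d,K,T=snap("wrist");h,v=back(im,d,K,T)
M=R.from_quat(s['eef_rot']).as_matrix();print("hole in tool",M.T@(h-s['tool_pos'])*1000)
P=cloud(d,K,T);q=P[335:352,280:360].reshape(-1,3);q=q[~np.isnan(q[:,0])];c,v,f=plane(q);print("top",c*1000,v)
E
```

```text
t 3.8 tcp [ 493.05639986 -290.29926204  144.5687056 ] y ang -17.00144986097887 z [-0.00198337  0.00101607 -0.99999752] F [-0.15508863  0.28590452 -1.11541327] open 0.40773114337775723 24.993101125583053
back n [ 0.29048826  0.9568723  -0.00346102] yaw -16.88729416677499 tilt -0.19830222930670968 hole px 318.18753814697266 299.2355613708496 (19.34212303161621, 39.92242431640625) hole mm [ 497.03898212 -275.59810569  157.36247306] lat mid [-16.75380605  16.83178113] z [130.99322306 174.20282074]
hole in tool [ 15.22817794  -0.51809057 -12.78669716]
top [ 496.12437192 -280.18690841  177.63871979] [-0.01479107 -0.05053956  0.99861253]
```

Request:
{"api": "step_arm", "payload": {"series": [[8, 20, 0, 0, 0, 0.025, 1], [8, 30, 0, 0, 0, 0.025, 1], [8, 30, 0, 0, 0, 0.025, 1], [8, 30, 0, 0, 0, 0.025, 1], [8, 30, 0, 0, 0, 0.025, 1], [8, 30, 0, 0, 0, 0.025, 1], [8, 30, 0, 0, 0, 0.025, 1], [8, 30, 0, 0, 0, 0.025, 1], [8, 30, 0, 0, 0, 0.025, 1], [8, 30, 0, 0, 0, 0.023, 1], [8, 20, 0, 0, 0, 0, 1], [0, 0, -20, 0, 0, 0, 1], [0, 0, 0, 0, 0, 0, 1], [0, 0, 0, 0, 0, 0, 1], [0, 0, 0, 0, 0, 0, 1]]}}

```text
clock: 5.35
tool_pos: [0.5818, 0.0185, 0.1261]
eef_rot: [0.725, 0.689, -0.0, 0.0]
contact_force: [0.3, -0.1, -1.1]
opening: 0.405
finger_force: 25.0
```

```bash
python3 - <<'E'
from h import *
s=tool();im,d,K,T=snap("wrist");cv2.imwrite("pics/f.png",im);h,v=back(im,d,K,T)
print("cam",T[:3,3],T[:3,2])
P=cloud(d,K,T).reshape(-1,3);q=P[(P[:,2]>.055)&(P[:,2]<.106)&(abs(P[:,0]-.58)<.045)&(P[:,1]>.12)&(P[:,1]<.15)];print(len(q))
if len(q)>50:
    c,v,f=plane(q);print(c,v,np.degrees(np.arctan2(-v[0],v[1])),np.percentile(f,[1,99],0))
E
```

```text
t 5.35 tcp [581.79080927  18.46969239 126.05438562] y ang -2.876805995177802 z [ 1.89677272e-04 -4.56025565e-04 -9.99999878e-01] F [ 0.31189486 -0.07626926 -1.09127583] open 0.4054813448564024 24.993021162226796
back n [ 0.04735415  0.99886594 -0.00494165] yaw -2.714241353984598 tilt -0.2831368030198322 hole px 318.27392578125 299.0310363769531 (18.371023178100586, 39.71775817871094) hole mm [581.76261895  33.82491791 138.62776489] lat mid [-16.83575622  16.85781394] z [112.46196835 155.77403376]
cam [0.58530456 0.1006763  0.2712871 ] [0.01644334 0.32004702 0.94725895]
2596
[0.58011389 0.13628692 0.07333066] [0.04958279 0.99876867 0.00163919] -2.8420537312972174 [[0.54676334 0.13459836 0.05557189]
 [0.61366763 0.13806663 0.08823552]]
```

View pics/f.png

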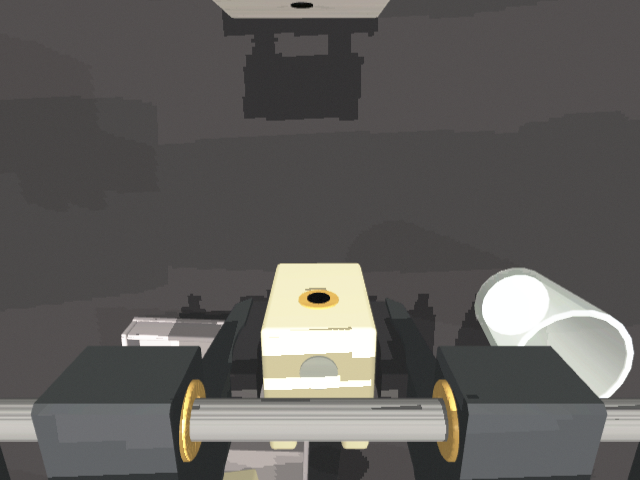

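The plate hole is at wrist pixel (302,5), and the holder's hole at (318,299).

```bash
python3 - <<'E'
from h import *
im,d,K,T=snap("wrist")
o=T[:3,3];c=np.array([.58011,.13629,.07333]);v=np.array([.0490,.9988,0])
g=im[0:16,280:325].min(2);print(g[0:14,10:36])
for (u,w) in((302,5),(302,6)):
    ray=T[:3,:3]@np.array([(u-K[0,2])/K[0,0],-(w-K[1,2])/K[1,1],-1]);print(o+ray*((c-o)@v)/(ray@v))
P=cloud(d,K,T).reshape(-1,3);q=P[(abs(P[:,2])<.012)&(abs(P[:,0]-.58)<.05)&(P[:,1]>.02)&(P[:,1]<.15)];print("bench z",np.median(q[:,2]),len(q))
E
```

```text
[[154 153 153 154 153 155 154 153 153 154 153 154 154 154 156 154 154 154
  154 153 155 154 154 154 155 154]
 [153 151 152 152 152 153 154 153 153 153 153 154 153 152 153 152 153 152
  153 151 153 153 155 155 155 153]
 [153 153 144 135 136 130 126 129 129 129 129 131 128 129 128 129 131 130
  135 143 151 155 153 154 155 154]
 [145 131 105  75  74  52  29  27  25  27  30  31  30  24  21  20  43  43
   72 100 128 130 143 153 155 153]
 [116  41  13  15  13  20  19  20  20  23  21  23  20  18  15  16  14  11
    6  14  12  43 106 151 156 155]
 [ 97  32  10  10   8   8   6   5   6   7   8   1   9   6   6   2   9   6
    7  10  10  13  84 148 154 153]
 [107  44  12   7   3  10   6   9   6  12   5   4   5   4   2   4   7   3
    4   5   7   2  94 142 146 145]
 [131 102  75  70  35  27  30   9   4   8   6   4   7   3   9   8   3  27
   48  48  68  88 127 145 147 145]
 [150 150 133 128 104  99  99  92  91  91  90  71  71  89  92  90  90  99
  112 114 130 149 150 151 150 151]
 [150 148 150 150 150 149 149 150 150 148 149 131 129 149 149 150 149 151
  150 151 152 151 150 151 151 151]
 [150 150 147 149 150 149 149 149 148 148 150 150 149 149 149 149 149 150
  150 150 149 148 150 150 149 150]
 [151 151 152 151 151 153 152 153 152 152 151 151 153 153 151 152 153 153
  153 153 152 153 153 152 152 154]
 [153 154 153 153 154 152 153 153 153 153 153 153 154 152 154 153 152 153
  154 153 153 153 152 152 152 152]
 [151 151 150 149 151 151 149 150 149 150 149 151 149 150 150 151 150 150
  150 150 150 151 150 151 151 149]]
[0.58053803 0.136269   0.07902618]
[0.58046465 0.1362726  0.07703631]
bench z -0.0006227908530582749 33093
```

Request:
{"api": "step_arm", "payload": {"series": [[-1.3, 10, -10, 0, 0, 0, 1], [0, 15, -15, 0, 0, 0, 1], [0, 15, -15, 0, 0, 0, 1], [0, 15, -10, 0, 0, 0, 1], [0, 15, -7, 0, 0, 0, 1], [0, 10, -3, 0, 0, 0, 1], [0, 5, 0, 0, 0, 0, 1], [0, 0, 0, 0, 0, 0, 1], [0, 0, 0, 0, 0, 0, 1], [0, 0, 0, 0, 0, 0, 1]]}}

```text
clock: 6.45
tool_pos: [0.5807, 0.1031, 0.0661]
eef_rot: [0.725, 0.689, -0.0, 0.0]
contact_force: [-0.9, 0.9, -0.4]
opening: 0.409
finger_force: 25.0
```

```bash
python3 - <<'E'
from h import *
s=tool();im,d,K,T=snap("wrist");h,v=back(im,d,K,T)
im,d,K,T=snap("scene");cv2.imwrite("pics/g.png",cv2.resize(im[100:240,380:540],None,fx=4,fy=4))
E
```

```text
t 6.45 tcp [580.72942738 103.13955233  66.054273  ] y ang -2.89312617198346 z [ 6.06217304e-04 -7.37352550e-04 -9.99999544e-01] F [-0.90448876  0.89267033 -0.3959254 ] open 0.4092942580245526 24.99308809172362
back n [0.05011211 0.99869605 0.00974569] yaw -2.8725519184304025 tilt 0.5583959437031962 hole px 318.1269073486328 299.2920112609863 (19.51544952392578, 39.598594665527344) hole mm [580.64797533 118.59877749  79.02753814] lat mid [-16.04956553  16.76966536] z [73.4635631  95.81748368]
```

View pics/g.png

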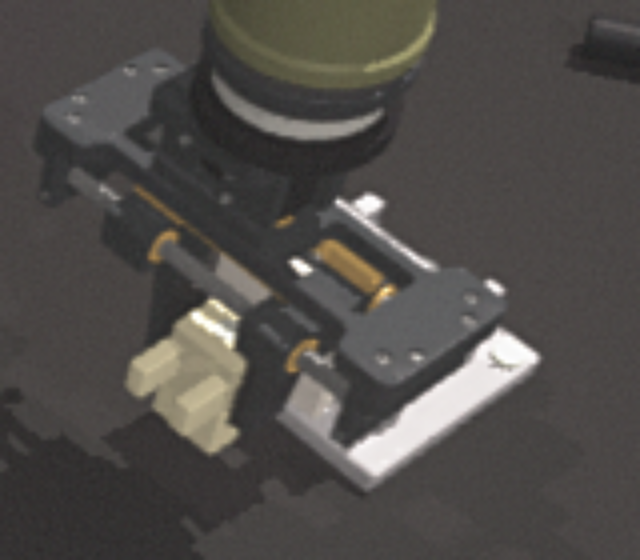

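The holder is upright in the gripper, about 18 mm before the plate, with the gripper body clear above. Next is a slow approach.

Request:
{"api": "step_arm", "payload": {"series": [[0, 4, 0, 0, 0, 0, 1], [0, 4, 0, 0, 0, 0, 1], [0, 3, 0, 0, 0, 0, 1], [0, 2, 0, 0, 0, 0, 1], [0, 1, 0, 0, 0, 0, 1], [0, 1, 0, 0, 0, 0, 1], [0, 1, 0, 0, 0, 0, 1], [0, 1, 0, 0, 0, 0, 1], [0, 1, 0, 0, 0, 0, 1], [0, 1, 0, 0, 0, 0, 1], [0, 1, 0, 0, 0, 0, 1], [0, 1, 0, 0, 0, 0, 1], [0, 0, 0, 0, 0, 0, 1], [0, 0, 0, 0, 0, 0, 1], [0, 0, 0, 0, 0, 0, 1]]}}

```text
clock: 8.05
tool_pos: [0.5806, 0.1248, 0.0657]
eef_rot: [0.724, 0.689, -0.0, 0.0]
contact_force: [1.6, -3.6, -1.2]
opening: 0.404
finger_force: 25.0
```

```bash
python3 - <<'E'
from h import *
for i in range(4): s=tool(); r.snapshot("top")
E
```

```text
t 8.05 tcp [580.59003174 124.78342962  65.72683047] y ang -2.8340429013638024 z [ 2.08209426e-04 -6.31486990e-04 -9.99999779e-01] F [ 1.59894285 -3.57399252 -1.19115801] open 0.403936532899245 24.990687193349004
t 8.1 tcp [580.56177726 124.8663459   65.71875175] y ang -2.8304717806265924 z [ 1.79106573e-04 -5.35089334e-04 -9.99999841e-01] F [ 2.09844774 -2.74617161 -1.06200107] open 0.40494267047860893 24.990726937539876
t 8.15 tcp [580.60262279 124.92536342  65.73323953] y ang -2.828295101348008 z [ 2.76145078e-04 -4.44233626e-04 -9.99999863e-01] F [ 0.63355149 -3.5572927  -1.36667274] open 0.40909191860938904 24.99079012311995
t 8.2 tcp [580.57534632 124.95730435  65.71955353] y ang -2.827418731706608 z [ 2.16012021e-04 -4.13643070e-04 -9.99999891e-01] F [ 1.62239816 -3.22331615 -1.07250201] open 0.4090202057173747 24.990808703005314
```

Request:
{"api": "step_arm", "payload": {"series": [[0.1, 1, 0, 0, 0, 0, 1], [0, 1, 0, 0, 0, 0, 1], [0.1, 1, 0, 0, 0, 0, 1], [0, 1, 0, 0, 0, 0, 1], [0.1, 1, 0, 0, 0, 0, 1], [0.1, 1, 0, 0, 0, 0, 1], [0, 0, 0, 0, 0, 0, 1], [0, 0, 0, 0, 0, 0, 1], [0, 0, 0, 0, 0, 0, 1], [0, 0, 0, 0, 0, 0, 1], [0, 0, 0, 0, 0, 0, 1]]}}

```text
clock: 9.35
tool_pos: [0.5807, 0.1296, 0.0657]
eef_rot: [0.725, 0.689, -0.001, 0.001]
contact_force: [0.9, -7.1, -0.8]
opening: 0.408
finger_force: 25.0
```

```bash
python3 - <<'E'
from h import *
for i in range(5): s=tool(); im,d,K,T=snap("wrist")
P=cloud(d,K,T)
for n,(a,b,c,e) in {"holder top":(334,350,285,355)}.items():
    q=P[a:b,c:e].reshape(-1,3);q=q[~np.isnan(q[:,0])];c0,v,f=plane(q);print(n,c0*1000,v)
cv2.imwrite("pics/e.png",im)
E
```

```text
t 9.35 tcp [580.74853804 129.55796775  65.72639741] y ang -2.8737684958265377 z [-5.18186351e-04 -2.61465137e-03 -9.99996448e-01] F [ 0.87091692 -7.11436346 -0.75558889] open 0.4083168676524613 24.989990768954158
t 9.4 tcp [580.777779   129.53608653  65.72576149] y ang -2.8783498510960945 z [-4.91668378e-04 -2.56102334e-03 -9.99996600e-01] F [ 0.24389224 -6.51460545 -0.37621362] open 0.4038104322165479 24.989978238008916
t 9.45 tcp [580.77098308 129.55912329  65.71105382] y ang -2.8747310273010975 z [-5.08598589e-04 -2.58137377e-03 -9.99996539e-01] F [ 1.37549869 -7.10411182  0.72224839] open 0.4103207705412932 24.989904016256332
t 9.5 tcp [580.78179644 129.52269896  65.72018805] y ang -2.876445377536521 z [-4.79637321e-04 -2.61844392e-03 -9.99996457e-01] F [ 1.01058058 -6.75632653  0.51338505] open 0.4090034133782815 24.990000030957162
t 9.55 tcp [580.76019623 129.48783839  65.71184466] y ang -2.879730032428155 z [-5.23670690e-04 -2.66450188e-03 -9.99996313e-01] F [ 1.64404886 -6.88947959 -0.13176045] open 0.4069947814384603 24.98997639399022
holder top [581.29614028 148.89031983 111.37474097] [-0.00245356 -0.07330543  0.99730652]
```

View pics/e.png

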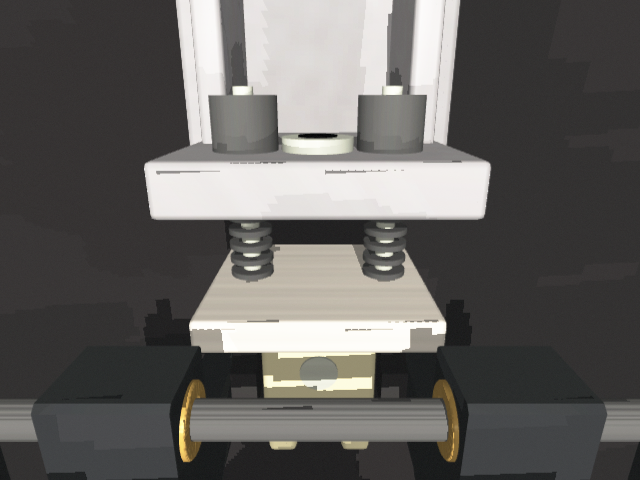

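The plate (px 191–445, middle 318) and the holder (263–376, middle 319) are in line and flush. I'll add about 1 N.

Request:
{"api": "step_arm", "payload": {"series": [[0, 0.7, 0, 0, 0, 0, 1], [0.1, 0.7, 0, 0, 0, 0, 1], [0, 0, 0, 0, 0, 0, 1], [0, 0, 0, 0, 0, 0, 1], [0, 0, 0, 0, 0, 0, 1], [0, 0, 0, 0, 0, 0, 1], [0, 0, 0, 0, 0, 0, 1], [0, 0, 0, 0, 0, 0, 1], [0, 0, 0, 0, 0, 0, 1], [0, 0, 0, 0, 0, 0, 1]]}}

```text
clock: 10.6
tool_pos: [0.5808, 0.1304, 0.0657]
eef_rot: [0.725, 0.689, -0.001, 0.001]
contact_force: [0.8, -7.6, 0.8]
opening: 0.403
finger_force: 25.0
```

```bash
python3 - <<'E'
from h import *
F=[]
for i in range(8): F.append(r.get_state()['contact_force']); r.snapshot("top")
tool(); F=np.mean(F,0);print(F)
if 6<-F[1]<9.5: print(r.finish_job())
E
```

```text
t 11.0 tcp [580.82360942 130.48291698  65.73974335] y ang -2.8923017010588965 z [-6.77369188e-04 -3.26012080e-03 -9.99994456e-01] F [ 0.03121421 -7.99104382 -0.15950763] open 0.41108659773717643 24.989953595213592
[ 0.8388227  -7.57473144  0.54320166]
the job is handed in; nothing more can be done
None
```

I handed the job in at 11.0 s: the gripper holds the cream two-pronged holder flush on the sprung plate, holes in line by the wrist view, pushing steadily with about 7.6 N (target 8 N); no verdict came back.

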